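# Complete the wiring kit and push it under the code reader

## Task

Put the orange T-shaped connector block into the T-shaped pocket of the blue kit tray, all the way down, while the tray is still in front of the bridge. Then push the tray along its lane, under the yellow reader bridge, until its nose is right up against the black stop at the far end, with the block and both pilot lamps still seated in their pockets; do not bump the bridge, and leave everything else on the bench where it is.

Things in the scene. Friction and masses are not known exactly. Their poses are not given: they have to be found in the camera images.
- station: Code-reading station, fixed to the bench: grey base plate 435 x 150 x 6 mm (x = -260 to +175 mm) with a lane between two aluminium rails (tops 22 mm above the bench, inner faces 122 mm apart). x: the direction to push the tray; z up; origin: on the bench surface, on the lane's middle line, below the bridge's near edge (its mouth).
- bridge: Low yellow bridge over the lane, part of the station, same frame: deck from x = 0 to 85 mm over the whole width, underside 41 mm and top 49 mm above the bench (35 mm headroom above the base plate). A black reader head 80 mm wide stands on it at x = 48 to 84 mm, up to 112 mm above the bench.
- stop (a point): The middle of the face of the black end stop (90 mm wide, 22 mm tall above the base plate) at the far end of the lane beyond the bridge: x = 155 mm in the station's frame, at the height of the base plate's top (6 mm above the bench). The tray is home when its nose meets this face.
- tray: Loose blue shadow-cut tray in the lane on the base plate, clear of the bridge: 190 mm long (x, towards the bridge), 116 wide (3 mm play to each rail), 14 tall, about 0.45 kg. Origin: centre of underside; z up. Pockets 10 mm deep, floors 4 mm above the underside: an empty T-shaped one (yellow floor) near the tail, two round ones near the nose at x = 60, y = +27 (red lamp) and -27 mm (green).
- tray_nose (a point): Middle of the tray's nose face (+x end), at the underside.
- tray_tail (a point): Middle of the outer face of the tray's tail wall (-x end), 14 mm above the tray's underside. The wall is 12 mm thick, 28 mm tall and as wide as the tray: something to push on. With the tray home it still stands 35 mm out of the bridge's mouth.
- t_pocket (a point): Middle of the T-shaped pocket, on its floor (x = -28 mm, z = 4 mm in the tray's frame): where the T block's origin belongs, with the T block's x axis along the tray's x axis. The pocket has the block's outline with 2.5 mm play all round, its crossbar towards the tray's nose; it takes the block one way round only.
- tee: Loose orange T-shaped connector block lying flat, 26 mm thick, about 0.15 kg. Origin: centre of its 90 x 84 mm bounding rectangle, at the underside; z up. Crossbar 84 mm long (along y), from x = +21 to +45 mm; stem 24 mm wide, from x = -45 to +21 mm. Centre of mass at x = +13 mm. Seated, it stands 16 mm above the tray and clears the bridge by 5 mm; not seated it does not pass.
- lamp_red: Red pilot lamp lying in its round tray pocket (black base 40 mm across, 25 mm tall), loose. Origin: centre of its underside.
- lamp_green: Green pilot lamp in the other round pocket, same sizes.
- strip: Bystander: a straight orange connector block, 90 x 24 x 26 mm (long along x), near the T block. It belongs in no pocket of this tray. Origin: centre of its underside.
- contactor: Bystander: black and grey contactor, 75 x 80 x 92 mm. Origin: centre of its underside.
- timer: Bystander: black timer relay, 85 x 70 x 61 mm. Origin: centre of its underside.
- screwdriver: Bystander: red-handled screwdriver, 200 mm long, along x. Origin: middle of its length, at its underside.

How it is judged:
On the way:
1. the T block lies seated in its pocket while the tray is still in front of the bridge (horizontal distance between tee and t_pocket below 0.005 m and z of tee in the frame of tray below 0.0065 m and angle between the x axis of tee and the x axis of tray, either way round below 0.12 rad and angle between tee's own z axis and vertical below 0.06 rad and x of tray_nose in the frame of station below 0.01 m), for 0.2 s.
At the end, for the whole second after the job is handed in: The tray has passed under the bridge and its nose is within 5 mm of the end stop, the tray flat on the base plate; the T block is down on the floor of its pocket (within 2.5 mm, centred to 5 mm, straight to 0.12 rad); both pilot lamps are down in their pockets; tray and block are at rest (x of tray_nose in the frame of station above 0.15 m and z of tray in the frame of station below 0.009 m and horizontal distance between tee and t_pocket below 0.005 m and z of tee in the frame of tray below 0.0065 m and angle between the x axis of tee and the x axis of tray, either way round below 0.12 rad and angle between tee's own z axis and vertical below 0.06 rad and z of each of lamp_red, lamp_green in the frame of tray below 0.007 m and x of lamp_red in the frame of tray between 0.055 and 0.065 m and y of lamp_red in the frame of tray between 0.022 and 0.032 m and x of lamp_green in the frame of tray between 0.055 and 0.065 m and y of lamp_green in the frame of tray between -0.032 and -0.022 m and linear speed of each of tray, tee below 0.02 m/s); the robot touches nothing.
It fails at once if the robot bumps the bridge (over 15 N) (contact force between any of the arm, the fingers and bridge above 15 N).
It fails at once if a bystander is moved by more than 30 mm (distance of any of strip, contactor, timer, screwdriver from where it was at the start of the episode above 0.03 m).
It also fails if it takes over 54 s, if anything falls off the work surface, if the arm or the gripper's body presses on something with over 40 N, if the wrist force passes 120 N, or if a joint passes its speed limit or range.

## Robot

A 6-joint arm with a two-finger parallel gripper is mounted at the origin on the work surface. World frame = base frame: x ahead of the robot, y to its left, z up, the work surface at z = 0. Lengths are in m, angles in rad, forces in N, time in s.
With the tool pointing down it reaches from about 0.35 to 0.975 m from the base axis. Payload 4.9 kg.
Tool frame: the origin (TCP) lies at the very end of the fingers, on their centre line; the grasp point (between the pads) lies 19 mm behind it; z points along the fingers, y is the line along which they close (so a half turn about z gives the same grasp; the last joint's range is limited). The gripper opens to 85 mm and grips with 20 to 120 N. Pads are 22 mm wide; open, the fingers measure 114 mm over their backs; the gripper's body (76 mm by 85 mm) begins 54 mm behind the grasp point. The pads swing forward as they close: fully open they stand 13 mm farther back than shut.
Start: joints at [1.138, 0.053, 1.613, -0, 1.476, -0.119], TCP at [0.193, 0.594, 0.196] pointing down, gripper open.
Joint ranges: [-3.01, 3.01], [-1.01, 2.22], [0.06, 2.58], [-1.02, 4.17], [0.09, 2.62], [-3.14, 3.14]. Speed limits (rad/s): [2.57, 2.57, 3.14, 3.14, 3.14, 3.14].

## Interface

Orientations are given as a rotation vector (axis times angle).
In Python, from station import ctrl, imaging gives the robot as it stands.
- The arm moves only by the tool play_rows, never from a script. Its argument "series" is a list of rows, each a list of 3 entries, a list of its own where there are three numbers: the opening, from 0 (shut) to 1 (fully open), then the shift along the tool's x, y, z each as a share of 0.05 m, from -1 to 1, then the turn, a rotation vector about the tool's x, y, z each as a share of 8 degrees, from -1 to 1. In form: [[grip, [dx, dy, dz], [ax, ay, az]], ...]. A call has 1 to 8 rows; each row shifts and turns the commanded pose from where the row before left it, along the tool's axes as they then stand; what a row does not reach is not made up. A row lasts 1/8 s, in which the tool goes at most 62.5 mm and 10.7 degrees, less where a joint would pass 70% of its speed; a pose out of reach is approached as far as the arm can. A call with a number of a shift or a turn outside -1 to 1 is refused whole. A call with a gripper value outside its range is refused whole. The fingers move at their own pace and stop on an object; "force" is the grip in N (left out, the last holds). Time passes only in rows, so rows that do not move let the fingers close. It gives the time, the measured TCP pose, the force, the opening and the grip force at its end, in the units of the state.
- ctrl.get_obs(): the state, without advancing time (a new reading comes with each control period).
- imaging.get_image(name): name is "side" or "top" or "wrist"; returns a dict with "color" (480x640x3 uint8, blue, green, red), "fx", "fy", "cx", "cy" (pixels), "extrinsics" (4x4, takes a point from world to camera coordinates); the wrist camera has in their place "hand_eye" (4x4, takes a point from camera to tool coordinates, whose origin is the TCP and whose axes are the flange's). Camera axes: x right, y down, z forward; pixel columns grow to the right and rows downward; lengths in m; the calibration is good to about 2 mm. A picture is of the moment at which its call begins: read the wrist's pose just before it. There is no depth.
- ctrl.finish_job(): hands the job in; it is judged then, once.
The state is a dict: "t": time; "q": joint angles; "dq": joint speeds; "effort": joint torques, N m; "tool_pos": TCP position; "tool_rot": TCP orientation; "contact_force": force on the tool from outside, world axes, zero at the start; "wrist_torque": the same for the moment, N m; "opening": finger opening in m; "grip_force": force on a finger pad.
Only numpy, scipy, OpenCV 4.12 (cv2) and the standard library are available. Lean on these libraries where they do the work, as an engineer would, in place of code of your own. Each camera call takes 0.05 s, during which the arm holds its last target. There are 200 camera calls.

## Working session

There is one attempt and no reset: what is moved stays moved. The work goes in short steps, Python scripts to look and compute and a tool call to move; the robot and the scene stay as the last step left them, time stands still between calls to the robot, and variables do not carry over. Pictures are saved under pics/ and viewed, at most 10 in all, crops included, and the job is handed in when it is done.

Besides the shell and the picture viewer there is one more tool, called after "Call:" as a command line: name --argument value ..., lists and objects as JSON in quotes. play_rows: Moves the arm, as the interface text tells. Shift numbers are shares of 0.05 m and turn numbers shares of 8 degrees, none past 1 either way. Its arguments: {"type":"object","properties":{"series":{"type":"array"},"force":{"type":"number"}},"required":["series"]}

```bash
mkdir -p pics; ls; python3 - <<'E'
from station import ctrl, imaging
import cv2,numpy as np,pickle
o=ctrl.get_obs();print(o)
d={}
for n in("top","side","wrist"):
    i=imaging.get_image(n);d[n]=i;cv2.imwrite(f"pics/{n}0.png",i["color"])
    print(n,{k:np.round(v,4).tolist() for k,v in i.items() if k!="color"})
pickle.dump(d,open("i0.pkl","wb"))
E
```

```text
pics
{'t': 0.0, 'q': array([ 1.13801089e+00,  5.33413885e-02,  1.61423541e+00, -8.18420717e-06,
        1.47602136e+00, -1.19009816e-01]), 'dq': array([-0.00167738,  0.0007628 ,  0.00090472,  0.00167884,  0.00030985,
        0.00133782]), 'effort': array([ 4.78636084e-04, -3.93655729e+01, -3.70189083e+01, -1.59511819e-04,
        6.89987792e-03, -1.56585077e-05]), 'tool_pos': array([0.19263076, 0.59386557, 0.19490768]), 'tool_rot': array([-4.90772570e-01, -3.10247552e+00,  3.03407140e-03]), 'contact_force': array([ 0.32285767,  0.76801163, -0.39693917]), 'wrist_torque': array([-0.02690675, -0.02509942, -0.0417475 ]), 'grip_force': 0.0, 'opening': 0.0851541089856217}
top {'fx': 496.5471, 'fy': 496.5471, 'cx': 322.5776, 'cy': 242.1235, 'extrinsics': [[-0.0021, -1.0, 0.0056, -0.0072], [-0.9893, 0.0013, -0.1461, 0.6178], [0.1461, -0.0059, -0.9892, 0.8537], [0.0, 0.0, 0.0, 1.0]]}
side {'fx': 495.7964, 'fy': 495.7964, 'cx': 320.4934, 'cy': 243.5349, 'extrinsics': [[-0.9567, -0.291, -0.0063, 0.5912], [-0.1723, 0.5839, -0.7933, 0.158], [0.2345, -0.7579, -0.6088, 0.7371], [0.0, 0.0, 0.0, 1.0]]}
wrist {'fx': 395.1481, 'fy': 395.1481, 'cx': 324.8594, 'cy': 244.3565, 'hand_eye': [[-0.0003, -0.9452, -0.3265, 0.0832], [1.0, -0.0001, -0.0007, -0.0003], [0.0006, -0.3265, 0.9452, -0.1766], [0.0, 0.0, 0.0, 1.0]]}
```

View pics/top0.png

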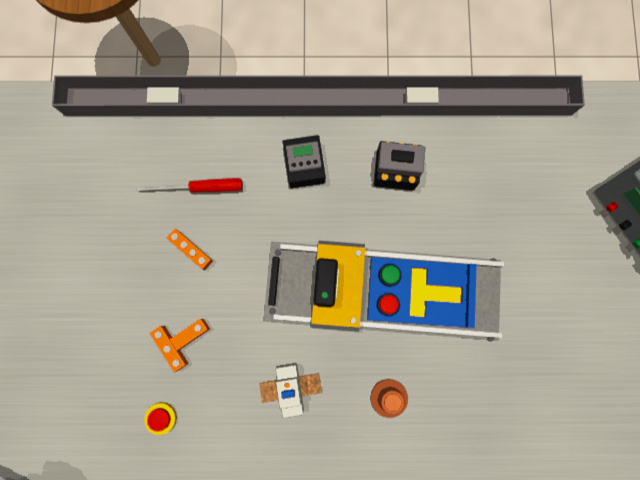

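View pics/side0.png

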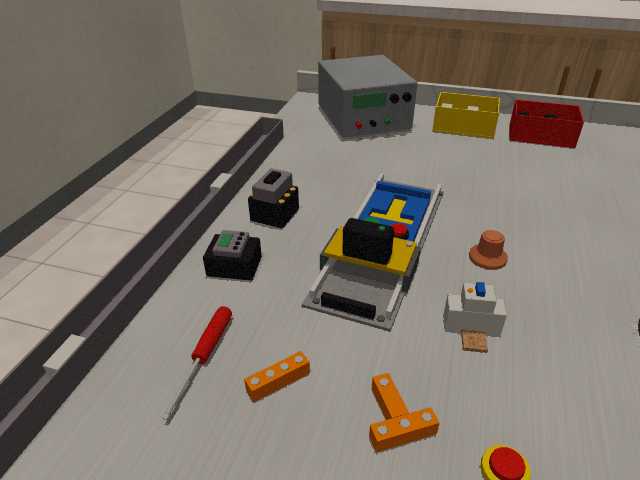

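```bash
cat >h.py <<'E'
import cv2,numpy as np
from scipy.optimize import minimize
from scipy.spatial.transform import Rotation as R
def extr(im,obs=None):
    if "extrinsics" in im: return np.array(im["extrinsics"])
    T=np.eye(4);T[:3,:3]=R.from_rotvec(obs["tool_rot"]).as_matrix();T[:3,3]=obs["tool_pos"]
    return np.linalg.inv(T@im["hand_eye"])
def proj(P,im,E):
    c=np.atleast_2d(P)@E[:3,:3].T+E[:3,3]
    return np.c_[im["fx"]*c[:,0]/c[:,2]+im["cx"],im["fy"]*c[:,1]/c[:,2]+im["cy"]]
def rect(x0,x1,y0,y1): return np.array([[x0,y0],[x1,y0],[x1,y1],[x0,y1]])
def place(xy,z,p):
    c,s=np.cos(p[2]),np.sin(p[2]); q=xy@np.array([[c,s],[-s,c]])+p[:2]
    return np.c_[q,np.full(len(q),z)]
def fill(shape,polys):
    m=np.zeros(shape,np.uint8)
    for q in polys: cv2.fillConvexPoly(m,np.round(q*64).astype(np.int32),1,shift=6)
    return m>0
B=lambda e=0:[rect(.021-e,.045+e,-.042-e,.042+e),rect(-.045-e,.021+e,-.012-e,.012+e)]
S=4
def up(im,obs=None):
    """4x upsampled image, camera"""
    i=dict(im);E=extr(im,obs);c=cv2.resize(im["color"],None,fx=S,fy=S,interpolation=cv2.INTER_CUBIC)
    for k in("fx","fy"):i[k]=im[k]*S
    for k in("cx","cy"):i[k]=(im[k]+.5)*S-.5
    return i,E,cv2.cvtColor(c,cv2.COLOR_BGR2HSV)
def tee_sil(p,i,E,sh,z=0.):
    return fill(sh,[cv2.convexHull(np.r_[proj(place(b,z,p),i,E),proj(place(b,z+.026,p),i,E)].astype(np.float32))[:,0] for b in B()])
def pocket_sil(p,i,E,sh,z=.006):
    return fill(sh,[proj(place(b,z+.004,p),i,E) for b in B(.0025)])&fill(sh,[proj(place(b,z+.014,p),i,E) for b in B(.0025)])
def fit(p0,views,f,steps=(.01,.01,.15)):
    def cost(p): return -sum((f(p,i,E,m.shape)&m).sum()/(f(p,i,E,m.shape)|m).sum() for i,E,m in views)/len(views)
    p=np.array(p0,float)
    for k in(1,.3):
        sx=np.vstack([p]+[p+np.eye(3)[j]*steps[j]*k for j in range(3)])
        r=minimize(cost,p,method="Nelder-Mead",options=dict(initial_simplex=sx,xatol=1e-5,fatol=1e-5));p=r.x
    return p,-r.fun
def colmask(hsv,lo,hi,near=None,rad=None):
    m=cv2.inRange(hsv,lo,hi);m=cv2.morphologyEx(m,cv2.MORPH_OPEN,np.ones((3,3)))
    cs,_=cv2.findContours(m,cv2.RETR_EXTERNAL,cv2.CHAIN_APPROX_NONE)
    cs=[c for c in cs if cv2.contourArea(c)>300*S]
    c=min(cs,key=lambda c:np.hypot(*(c.reshape(-1,2).mean(0)-np.array(near)*S)))
    o=np.zeros_like(m);cv2.drawContours(o,[c],-1,1,-1);return o>0
def ray(uv,im,E,z):
    d=E[:3,:3].T@np.array([(uv[0]-im["cx"])/im["fx"],(uv[1]-im["cy"])/im["fy"],1]);o=-E[:3,:3].T@E[:3,3]
    return (o+d*(z-o[2])/d[2])
E
cat >a.py <<'E'
from h import *;import pickle
d=pickle.load(open("i0.pkl","rb"))
T,Et,Ht=up(d["top"]);Sd,Es,Hs=up(d["side"])
mt=colmask(Ht,(5,150,90),(18,255,255),(178,343));ms=colmask(Hs,(5,150,60),(18,255,255),(403,412))
g=ray((178,345),d["top"],Et,.02);print("tee guess",g)
# T stem points to image right-up => crossbar dir is left-down
a=ray((205,325),d["top"],Et,.02);b=ray((168,350),d["top"],Et,.02);yaw=np.arctan2(*(b-a)[[1,0]])
for v in([(T,Et,mt)],[(Sd,Es,ms)],[(T,Et,mt),(Sd,Es,ms)]): 
    p,s=fit([*((a+b)[:2]/2),yaw],v,tee_sil);print("tee",p.round(4),round(s,3))
my=colmask(Ht,(22,120,100),(34,255,255),(433,293));print(my.sum()/16)
a=ray((460,295),d["top"],Et,.01);b=ray((413,292),d["top"],Et,.01);yaw=np.arctan2(*(b-a)[[1,0]])
q,s=fit([*((a+b)[:2]/2),yaw],[(T,Et,my)],pocket_sil);print("pocket",q.round(4),round(s,3))
c=cv2.resize(d["top"]["color"][230:350,250:515],None,fx=3,fy=3,interpolation=cv2.INTER_CUBIC);cv2.imwrite("pics/c1.png",c)
E
python3 a.py
```

```text
tee guess [0.43424232 0.25289654 0.02      ]
tee [0.4474 0.245  2.1688] 0.924
tee [0.4454 0.2445 2.1702] 0.954
tee [0.4457 0.2445 2.1701] 0.93
1240.0625
pocket [ 0.5274 -0.2177  1.495 ] 0.972
```

View pics/c1.png

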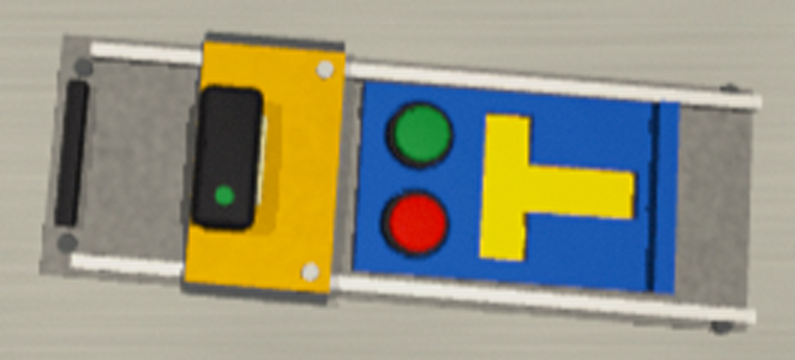

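```bash
cat >plan.py <<'E'
from h import *;from station import ctrl
import sys
def go(x,y,z,yaw):
    """yaw: wanted heading of tool x (mod pi); prints the move in tool axes"""
    o=ctrl.get_obs();M=R.from_rotvec(o["tool_rot"]).as_matrix();p=o["tool_pos"]
    c=np.arctan2(M[1,0],M[0,0]);
    d=(yaw-c+np.pi/2)%np.pi-np.pi/2
    t=M.T@(np.array([x,y,z])-p)
    print("t%.2f"%o["t"],"pos",p.round(4),"yaw %.3f"%c,"tilt",M[:2,2].round(4),"q6 %.2f q1 %.2f"%(o["q"][5],o["q"][0]),"F",o["contact_force"].round(1),"open %.4f grip %.1f"%(o["opening"],o["grip_force"]))
    print(" shift shares (total)",(t/.05).round(2)," turn z shares (total) %.2f"%(-np.degrees(d)/8),"other way %.2f"%(-np.degrees(d-np.sign(d)*np.pi)/8))
E
python3 - <<'E'
from plan import *
go(.4457+.005*np.cos(2.17),.2445+.005*np.sin(2.17),.2,2.170)
E
```

```text
t0.15 pos [0.1927 0.594  0.1951] yaw 2.828 tilt [-0.0007 -0.0015] q6 -0.12 q1 1.14 F [ 0.4 -0.  -0.2] open 0.0852 grip 0.0
 shift shares (total) [-6.89 -5.03 -0.09]  turn z shares (total) 4.71 other way -17.79
```

Call:
play_rows --series '[[1,[-0.86,-0.63,-0.01],[0,0,0]],[1,[-0.86,-0.63,-0.01],[0,0,0]],[1,[-0.86,-0.63,-0.01],[0,0,0]],[1,[-0.86,-0.63,-0.01],[0,0,0]],[1,[-0.86,-0.63,-0.01],[0,0,0]],[1,[-0.86,-0.63,-0.01],[0,0,0]],[1,[-0.86,-0.63,-0.01],[0,0,0]],[1,[-0.86,-0.63,-0.01],[0,0,0]]]'

```text
t: 1.15
tool_pos: [0.4429, 0.247, 0.2]
tool_rot: [0.491, 3.103, 0.0]
contact_force: [0.8, 0.3, -1.4]
opening: 0.0857
grip_force: 0.0
```

Call:
play_rows --series '[[1,[0,0,0],[0,0,0.94]],[1,[0,0,0],[0,0,0.94]],[1,[0,0,0],[0,0,0.94]],[1,[0,0,0],[0,0,0.94]],[1,[0,0,0],[0,0,0.95]],[1,[0,0,0],[0,0,0]],[1,[0,0,0],[0,0,0]]]'

```text
t: 2.02
tool_pos: [0.4422, 0.2485, 0.1999]
tool_rot: [-1.464, -2.779, 0.0]
contact_force: [0.3, 0.8, 0.2]
opening: 0.0854
grip_force: 0.0
```

```bash
cat >look.py <<'E'
from plan import *;from station import imaging
import sys
def look(name):
    o=ctrl.get_obs();im=imaging.get_image("wrist");cv2.imwrite(f"pics/{name}.png",im["color"]);return o,im
E
python3 - <<'E'
from look import *
go(.4457+.005*np.cos(2.17),.2445+.005*np.sin(2.17),.2,2.170)
o,im=look("w1")
i,E,H=up(im,o)
c=proj([.4457,.2445,.02],im,E)[0];print(c)
m=colmask(H,(5,150,60),(18,255,255),c)
p,s=fit([.4457,.2445,2.17],[(i,E,m)],tee_sil);print(p.round(4),s)
ov=im["color"].copy();k=cv2.resize(tee_sil(p,i,E,m.shape).astype(np.uint8),(640,480),interpolation=cv2.INTER_NEAREST)
cs,_=cv2.findContours(k,0,2);cv2.drawContours(ov,cs,-1,(255,0,255),1);cv2.imwrite("pics/w1o.png",ov)
E
```

```text
t2.02 pos [0.4422 0.2485 0.1999] yaw 2.172 tilt [-0.0003 -0.0001] q6 -0.24 q1 0.37 F [0.3 0.8 0.2] open 0.0854 grip 0.0
 shift shares (total) [-0.01  0.01 -0.  ]  turn z shares (total) 0.01 other way -22.49
[325.24902512 208.84233395]
[0.4461 0.2437 2.1698] 0.9301722321710735
```

View pics/w1o.png

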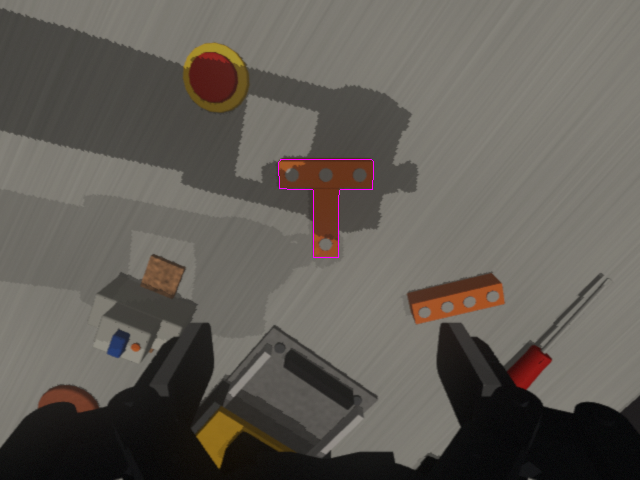

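Call:
play_rows --series '[[1,[0,0,0.9],[0,0,0]],[1,[0,0,0.9],[0,0,0]],[1,[0,0,0.9],[0,0,0]],[1,[0,0,0.7],[0,0,0]],[1,[0,0,0.4],[0,0,0]],[1,[0,0,0],[0,0,0]]]'

```text
t: 2.82
tool_pos: [0.4406, 0.2479, 0.0081]
tool_rot: [-1.464, -2.776, 0.005]
contact_force: [0.6, 0.4, 0.3]
opening: 0.0854
grip_force: 0.0
```

Call:
play_rows --series '[[0,[0,0,0],[0,0,0]],[0,[0,0,0],[0,0,0]],[0,[0,0,0],[0,0,0]],[0,[0,0,0],[0,0,0]],[0,[0,0,0],[0,0,0]],[0,[0,0,0],[0,0,0]]]' --force 40

```text
t: 3.58
tool_pos: [0.4423, 0.2486, 0.0101]
tool_rot: [-1.467, -2.778, 0.0]
contact_force: [-0.6, 0.0, -0.7]
opening: 0.0001
grip_force: 0.0
```

```bash
python3 - <<'E'
from look import *
from plan import *
go(.4422,.2485,.01,2.17)
look("w2")
t=imaging.get_image("side")["color"];cv2.imwrite("pics/s2.png",cv2.resize(t[300:480,280:520],None,fx=3,fy=3))
E
```

```text
t3.58 pos [0.4423 0.2486 0.0101] yaw 2.170 tilt [-0.0001 -0.    ] q6 -0.23 q1 0.37 F [-0.6  0.  -0.7] open 0.0001 grip 0.0
 shift shares (total) [-0. -0.  0.]  turn z shares (total) 0.00 other way -22.50
```

View pics/s2.png

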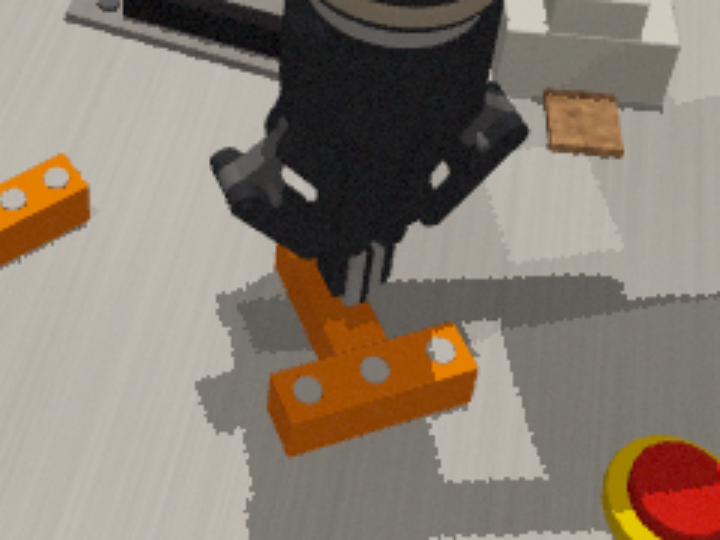

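```bash
python3 - <<'E'
from look import *
im=imaging.get_image("side");E=extr(im)
for z in(.01,.026,.04,.06):
    print(z,((proj([.4423,.2486,z],im,E)[0]-[280,300])*3).round())
i,E,H=up(im);m=colmask(H,(5,150,60),(18,255,255),(403,412));print(m.sum()/16)
p,s=fit([.4461,.2437,2.17],[(i,E,m)],tee_sil);print(p.round(4),s)
a=cv2.imread("pics/w2.png");cv2.imwrite("pics/w2c.png",cv2.resize(a[80:380,130:530],None,fx=2,fy=2))
E
```

```text
0.01 [342. 335.]
0.026 [345. 313.]
0.04 [348. 293.]
0.06 [352. 264.]
2532.4375
[0.445  0.2442 2.1663] 0.8368173180203256
```

View pics/w2c.png

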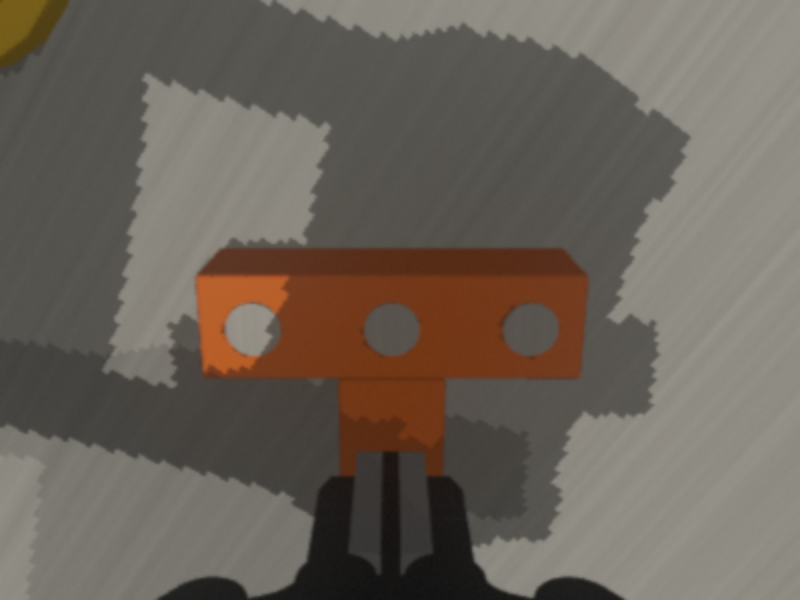

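Call:
play_rows --series '[[0,[0,0,0.06],[0,0,0]],[0,[0,0,0.06],[0,0,0]]]'

```text
t: 3.98
tool_pos: [0.4422, 0.2485, 0.0038]
tool_rot: [-1.467, -2.778, 0.0]
contact_force: [0.4, 0.6, -0.9]
opening: -0.0003
grip_force: 0.0
```

Call:
play_rows --series '[[0,[0,0,0.05],[0,0,0]],[0,[0,0,0],[0,0,0]]]'

```text
t: 4.22
tool_pos: [0.442, 0.2485, 0.0012]
tool_rot: [-1.466, -2.778, 0.001]
contact_force: [-0.5, -1.1, 0.1]
opening: -0.0
grip_force: 0.0
```

Call:
play_rows --series '[[0,[0,0,0.04],[0,0,0]],[0,[0,0,0],[0,0,0]]]'

```text
t: 4.47
tool_pos: [0.4422, 0.2485, -0.0005]
tool_rot: [-1.467, -2.778, 0.0]
contact_force: [0.3, -0.5, 0.2]
opening: -0.0003
grip_force: 0.0
```

Call:
play_rows --series '[[0,[0,0,0.04],[0,0,0]],[0,[0,0,0],[0,0,0]]]'

```text
t: 4.72
tool_pos: [0.4422, 0.2485, -0.0026]
tool_rot: [-1.467, -2.778, 0.0]
contact_force: [0.0, 0.3, 0.4]
opening: -0.0003
grip_force: 0.0
```

Call:
play_rows --series '[[0,[0,0,0.04],[0,0,0]],[0,[0,0,0],[0,0,0]]]'

```text
t: 4.97
tool_pos: [0.4422, 0.2486, -0.0046]
tool_rot: [-1.466, -2.778, 0.0]
contact_force: [-0.4, -0.9, -0.6]
opening: 0.0
grip_force: 0.0
```

Call:
play_rows --series '[[0,[0,0,0.04],[0,0,0]],[0,[0,0,0],[0,0,0]]]'

```text
t: 5.22
tool_pos: [0.4421, 0.2485, -0.0066]
tool_rot: [-1.466, -2.778, 0.001]
contact_force: [0.2, 0.6, -0.0]
opening: -0.0006
grip_force: 0.0
```

Call:
play_rows --series '[[0,[0,0,0.04],[0,0,0]],[0,[0,0,0],[0,0,0]]]'

```text
t: 5.48
tool_pos: [0.4422, 0.2485, -0.0086]
tool_rot: [-1.467, -2.778, 0.0]
contact_force: [-0.4, 0.3, -0.3]
opening: -0.0
grip_force: 0.0
```

Call:
play_rows --series '[[0,[0,0,0.04],[0,0,0]],[0,[0,0,0],[0,0,0]]]'

```text
t: 5.72
tool_pos: [0.4425, 0.2487, -0.0092]
tool_rot: [-1.466, -2.778, 0.001]
contact_force: [-2.9, -1.8, 8.1]
opening: -0.0001
grip_force: 4.1
```

Call:
play_rows --series '[[0,[0,0,0.04],[0,0,0]],[0,[0,0,0],[0,0,0]]]'

```text
t: 5.98
tool_pos: [0.4425, 0.2487, -0.0093]
tool_rot: [-1.466, -2.778, 0.003]
contact_force: [-9.6, -4.2, 20.4]
opening: -0.0003
grip_force: 10.7
```

```bash
python3 - <<'E'
from look import *
look("w3")
a=imaging.get_image("side")["color"][330:460,330:480];b=cv2.imread("pics/w3.png")[80:380,180:480]
cv2.imwrite("pics/s3.png",np.hstack([cv2.resize(a,(500,433),interpolation=2),cv2.resize(b,(300,433))]))
E
```

```text
(no output)
```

View pics/s3.png

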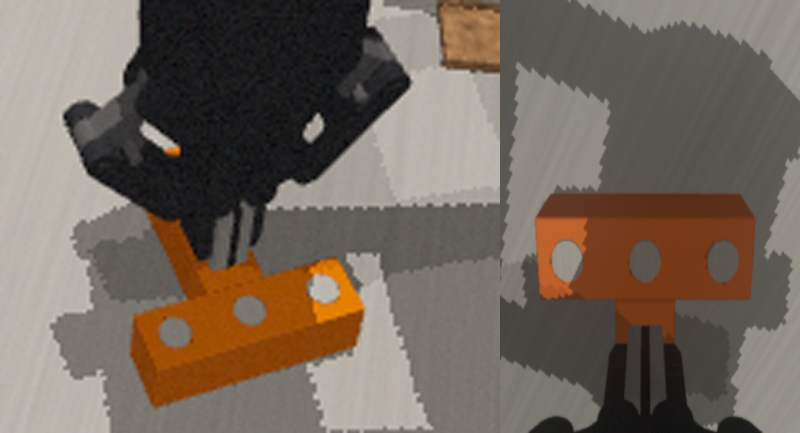

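Call:
play_rows --series '[[0,[0,0,-0.3],[0,0,0]],[1,[0,0,-0.3],[0,0,0]],[1,[0,0,0],[0,0,0]],[1,[0,0,0],[0,0,0]],[1,[0,0,0],[0,0,0]],[1,[0,0,0],[0,0,0]]]'

```text
t: 6.82
tool_pos: [0.4419, 0.2484, 0.017]
tool_rot: [-1.466, -2.778, 0.001]
contact_force: [-0.1, -0.6, 0.1]
opening: 0.0848
grip_force: 0.0
```

```bash
python3 - <<'E'
from look import *
o,im=look("w4");i,E,H=up(im,o)
c=proj([.4457,.2445,.02],im,E)[0]
im=imaging.get_image("side");i,E,H=up(im);m=colmask(H,(5,150,60),(18,255,255),(403,412))
p,s=fit([.4461,.2437,2.17],[(i,E,m)],tee_sil);print(p.round(4),s)
go(.4461+.005*np.cos(2.17),.2437+.005*np.sin(2.17),-.028,2.17)
E
```

```text
[0.4453 0.2446 2.1688] 0.9543297990841206
t6.92 pos [0.4421 0.2485 0.0172] yaw 2.170 tilt [-0.0007 -0.0003] q6 -0.23 q1 0.37 F [-0.3 -0.2  0.2] open 0.0852 grip 0.0
 shift shares (total) [-0.02  0.01  0.9 ]  turn z shares (total) 0.00 other way -22.50
```

Call:
play_rows --series '[[1,[0,0,0.3],[0,0,0]],[1,[0,0,0.3],[0,0,0]],[1,[0,0,0],[0,0,0]]]'

```text
t: 7.3
tool_pos: [0.4403, 0.2478, -0.0149]
tool_rot: [-1.465, -2.775, 0.006]
contact_force: [0.7, -0.3, 0.3]
opening: 0.0854
grip_force: 0.0
```

Call:
play_rows --series '[[1,[0,0,0.15],[0,0,0]],[1,[0,0,0.15],[0,0,0]],[1,[0,0,0],[0,0,0]]]'

```text
t: 7.68
tool_pos: [0.4418, 0.2484, -0.0281]
tool_rot: [-1.466, -2.777, 0.002]
contact_force: [1.0, 0.7, -0.2]
opening: 0.0852
grip_force: 0.0
```

Call:
play_rows --series '[[0,[0,0,0],[0,0,0]],[0,[0,0,0],[0,0,0]],[0,[0,0,0],[0,0,0]],[0,[0,0,0],[0,0,0]],[0,[0,0,0],[0,0,0]]]' --force 50

```text
t: 8.3
tool_pos: [0.4428, 0.2488, -0.0269]
tool_rot: [1.466, 2.778, 0.001]
contact_force: [0.1, 1.1, 1.8]
opening: 0.0228
grip_force: 50.4
```

Call:
play_rows --series '[[0,[0,0,-0.3],[0,0,0]],[0,[0,0,-0.6],[0,0,0]],[0,[0,0,-0.8],[0,0,0]],[0,[0,0,-0.8],[0,0,0]],[0,[0,0,-0.7],[0,0,0]],[0,[0,0,-0.3],[0,0,0]],[0,[0,0,0],[0,0,0]],[0,[0,0,0],[0,0,0]]]'

```text
t: 9.3
tool_pos: [0.4411, 0.2481, 0.1456]
tool_rot: [-1.466, -2.776, 0.004]
contact_force: [0.0, -0.5, -1.6]
opening: 0.023
grip_force: 50.1
```

```bash
python3 - <<'E'
from look import *
import pickle
o,im=look("w5");i,E,H=up(im,o)
bot=o["tool_pos"][2]+.027
f=lambda p,i,E,sh: tee_sil(p,i,E,sh,bot)&~occ
# ignore rows hidden by fingers
g=proj([.4425,.2485,bot+.02],im,E)[0];print(g)
m=colmask(H,(5,150,40),(18,255,255),g-[0,40])
rows=np.where(m.any(1))[0];print("rows",rows.min()/4,rows.max()/4,"area",m.sum()/16)
hsvd=cv2.inRange(H,(0,0,0),(179,140,45))>0
occ=hsvd.copy();occ[:int(rows.min())]=False
print("pos",o["tool_pos"])
p,s=fit([.4457,.2440,2.17],[(i,E,m)],f,(.004,.004,.05));print(p.round(4),s)
k=cv2.resize(tee_sil(p,i,E,m.shape,bot).astype(np.uint8),(640,480),interpolation=0)
ov=im["color"].copy();cs,_=cv2.findContours(k,0,2);cv2.drawContours(ov,cs,-1,(255,0,255),1);cv2.imwrite("pics/w5o.png",ov)
th=.0
E
```

```text
[327.16881318 340.99076585]
rows 226.0 453.25 area 28467.5625
pos [0.44113161 0.24811252 0.145572  ]
[0.4448 0.2436 2.172 ] 0.947533323485906
```

View pics/w5o.png

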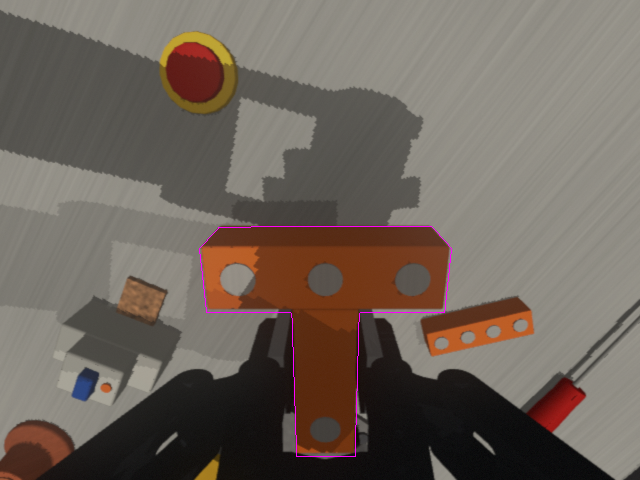

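Call:
play_rows --series '[[0,[0,0,0],[0,0,0.97]],[0,[0,0,0],[0,0,0.97]],[0,[0,0,0],[0,0,0.97]],[0,[0,0,0],[0,0,0.97]],[0,[0,0,0],[0,0,0.97]],[0,[0,0,0],[0,0,0]]]'

```text
t: 10.1
tool_pos: [0.4414, 0.2482, 0.1459]
tool_rot: [-2.304, -2.134, 0.004]
contact_force: [-0.7, -0.1, -1.1]
opening: 0.0225
grip_force: 50.0
```

```bash
python3 - <<'E'
from look import *
go(.518,-.342,.145,1.493)
E
```

```text
t10.10 pos [0.4414 0.2482 0.1459] yaw 1.495 tilt [-0.0029 -0.0011] q6 0.44 q1 0.37 F [-0.7 -0.1 -1.1] open 0.0225 grip 50.0
 shift shares (total) [-11.65   2.43   0.03]  turn z shares (total) 0.01 other way -22.49
```

Call:
play_rows --series '[[0,[-0.5,0.1,0],[0,0,0]],[0,[-0.9,0.19,0],[0,0,0]],[0,[-0.9,0.19,0],[0,0,0]],[0,[-0.9,0.19,0],[0,0,0]],[0,[-0.9,0.19,0],[0,0,0]],[0,[-0.9,0.19,0],[0,0,0]],[0,[-0.9,0.19,0],[0,0,0]],[0,[-0.9,0.19,0],[0,0,0]]]'

```text
t: 11.1
tool_pos: [0.4868, -0.0973, 0.1468]
tool_rot: [-2.303, -2.135, 0.001]
contact_force: [0.7, 0.4, -2.6]
opening: 0.0227
grip_force: 50.0
```

Call:
play_rows --series '[[0,[-0.9,0.19,0],[0,0,0]],[0,[-0.9,0.19,0],[0,0,0]],[0,[-0.9,0.19,0],[0,0,0]],[0,[-0.9,0.19,0],[0,0,0]],[0,[-0.9,0.19,0],[0,0,0]],[0,[-0.4,0.1,0],[0,0,0]],[0,[0,0,0],[0,0,0]],[0,[0,0,0],[0,0,0]]]'

```text
t: 12.1
tool_pos: [0.5203, -0.3429, 0.147]
tool_rot: [-2.303, -2.134, -0.001]
contact_force: [0.3, 0.1, -2.3]
opening: 0.0231
grip_force: 50.0
```

```bash
python3 - <<'E'
from look import *
o,im=look("w6");i,E,H=up(im,o)
g=proj([.5274,-.2177,.01],im,E)[0];print(g)
m=colmask(H,(22,120,60),(34,255,255),g);print(m.sum()/16)
q,s=fit([.5274,-.2177,1.495],[(i,E,m)],pocket_sil,(.004,.004,.03));print("pocket",q.round(4),s)
u=np.array([np.cos(q[2]),np.sin(q[2])])
go(*(q[:2]+.0058*u),.10,q[2]-.002)
k=cv2.resize(pocket_sil(q,i,E,m.shape).astype(np.uint8),(640,480),interpolation=0)
ov=im["color"].copy();cs,_=cv2.findContours(k,0,2);cv2.drawContours(ov,cs,-1,(255,0,255),1);cv2.imwrite("pics/w6o.png",ov)
E
```

```text
[320.18986171  46.40256303]
4258.6875
pocket [ 0.5257 -0.2168  1.4949] 0.7323995140986638
t12.15 pos [ 0.5204 -0.3428  0.1473] yaw 1.495 tilt [-0.0005  0.0009] q6 -0.63 q1 -0.70 F [ 0.2  0.8 -2.4] open 0.0228 grip 50.0
 shift shares (total) [ 2.64 -0.09  0.95]  turn z shares (total) 0.01 other way -22.49
```

View pics/w6o.png

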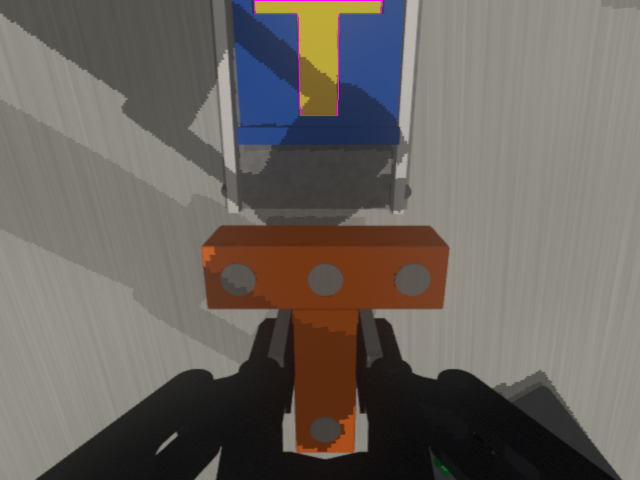

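Call:
play_rows --series '[[0,[0.5,-0.04,0],[0,0,0]],[0,[0.5,-0.05,0],[0,0,0]],[0,[0,0,0],[0,0,0]],[0,[0,0,0],[0,0,0]]]'

```text
t: 12.65
tool_pos: [0.52, -0.2933, 0.1479]
tool_rot: [2.304, 2.134, -0.0]
contact_force: [1.0, -0.5, -1.1]
opening: 0.0228
grip_force: 50.0
```

```bash
cat >pk.py <<'E'
from look import *
o,im=look("w7");i,E,H=up(im,o)
g=proj([.5257,-.2168,.01],im,E)[0];print(g)
for lo in((20,80,25),(20,100,40)):
    m=cv2.inRange(H,lo,(36,255,255));m[:,:200*S]=0;m[:,440*S:]=0;m[220*S:]=0
    m=cv2.morphologyEx(m,cv2.MORPH_CLOSE,np.ones((9,9)))>0
    q,s=fit([.5257,-.2168,1.495],[(i,E,m)],pocket_sil,(.004,.004,.03));print("pocket",q.round(4),round(s,3),m.sum()/16)
u=np.array([np.cos(q[2]),np.sin(q[2])])
go(*(q[:2]+.0058*u),.03,q[2]-.002)
E
python3 pk.py
```

```text
[323.23432952 117.25554772]
pocket [ 0.5259 -0.2169  1.4962] 0.986 8520.4375
pocket [ 0.5258 -0.2169  1.494 ] 0.983 8463.8125
t12.70 pos [ 0.52   -0.2938  0.1479] yaw 1.494 tilt [ 0.0004 -0.0006] q6 -0.56 q1 -0.64 F [ 0.3 -0.9 -1.5] open 0.0228 grip 50.0
 shift shares (total) [ 1.66 -0.    2.36]  turn z shares (total) 0.01 other way -22.49
```

Call:
play_rows --series '[[0,[0.83,0,0],[0,0,0]],[0,[0.83,0,0],[0,0,0]],[0,[0,0,0.6],[0,0,0]],[0,[0,0,0.8],[0,0,0]],[0,[0,0,0.7],[0,0,0]],[0,[0,0,0.3],[0,0,0]],[0,[0,0,0],[0,0,0]],[0,[0,0,0],[0,0,0]]]'

```text
t: 13.7
tool_pos: [0.5277, -0.2123, 0.0295]
tool_rot: [2.304, 2.131, 0.002]
contact_force: [0.6, -0.9, -1.2]
opening: 0.0228
grip_force: 50.0
```

```bash
python3 - <<'E'
from plan import *
q=[.5259,-.2169,1.495];u=np.array([np.cos(q[2]),np.sin(q[2])])
go(*(q[:2]+.0058*u),-.017,q[2]-.002)
E
```

```text
t13.70 pos [ 0.5277 -0.2123  0.0295] yaw 1.493 tilt [ 0.0027 -0.0016] q6 -0.44 q1 -0.51 F [ 0.6 -0.9 -1.2] open 0.0228 grip 50.0
 shift shares (total) [ 0.02 -0.03  0.93]  turn z shares (total) -0.00 other way 22.50
```

Call:
play_rows --series '[[0,[0.01,-0.02,0.3],[0,0,0]],[0,[0,0,0.25],[0,0,0]],[0,[0,0,0],[0,0,0]],[0,[0,0,0],[0,0,0]]]'

```text
t: 14.2
tool_pos: [0.5253, -0.2107, -0.0]
tool_rot: [-2.306, -2.133, 0.0]
contact_force: [0.5, -0.7, -1.0]
opening: 0.0226
grip_force: 50.0
```

```bash
python3 - <<'E'
from plan import *
q=[.5259,-.2169,1.495];u=np.array([np.cos(q[2]),np.sin(q[2])])
go(*(q[:2]+.0058*u),-.017,q[2]-.002)
E
```

```text
t14.20 pos [ 0.5253 -0.2107 -0.    ] yaw 1.493 tilt [-0.0002  0.0001] q6 -0.44 q1 -0.51 F [ 0.5 -0.7 -1. ] open 0.0226 grip 50.0
 shift shares (total) [-0.01  0.02  0.34]  turn z shares (total) -0.00 other way 22.50
```

Call:
play_rows --series '[[0,[-0.01,0.02,0.1],[0,0,0]],[0,[0,0,0.08],[0,0,0]],[0,[0,0,0.06],[0,0,0]],[0,[0,0,0],[0,0,0]]]'

```text
t: 14.7
tool_pos: [0.526, -0.2112, -0.0123]
tool_rot: [-2.306, -2.133, 0.0]
contact_force: [0.2, 0.1, -1.8]
opening: 0.0225
grip_force: 50.0
```

Call:
play_rows --series '[[0,[0,0,0.06],[0,0,0]],[0,[0,0,0],[0,0,0]]]'

```text
t: 14.95
tool_pos: [0.5264, -0.2114, -0.0149]
tool_rot: [2.306, 2.133, 0.0]
contact_force: [0.2, -0.3, -1.4]
opening: 0.023
grip_force: 50.1
```

Call:
play_rows --series '[[0,[0,0,0.04],[0,0,0]],[0,[0,0,0],[0,0,0]]]'

```text
t: 15.2
tool_pos: [0.5265, -0.2114, -0.0151]
tool_rot: [-2.305, -2.133, 0.001]
contact_force: [-5.1, 1.6, 9.3]
opening: 0.023
grip_force: 57.5
```

Call:
play_rows --series '[[1,[0,0,0],[0,0,0]],[1,[0,0,0],[0,0,0]],[1,[0,0,0],[0,0,0]],[1,[0,0,0],[0,0,0]],[1,[0,0,-0.4],[0,0,0]],[1,[0,0,-0.8],[0,0,0]],[1,[0,0,-0.8],[0,0,0]],[1,[0,0,0],[0,0,0]]]'

```text
t: 16.2
tool_pos: [0.5297, -0.2132, 0.0894]
tool_rot: [2.299, 2.127, 0.005]
contact_force: [-0.3, 0.5, -1.2]
opening: 0.0855
grip_force: 0.0
```

```bash
python3 - <<'E'
from look import *
o,im=look("w8");i,E,H=up(im,o)
m=colmask(H,(5,150,40),(18,255,255),proj([.5259,-.2169,.036],im,E)[0])
f=lambda p,i,E,sh:tee_sil(p,i,E,sh,.010)
def f(p,i,E,sh): # top part only visible above tray
    return fill(sh,[cv2.convexHull(np.r_[proj(place(b,.02,p),i,E),proj(place(b,.036,p),i,E)].astype(np.float32))[:,0] for b in B()])
p,s=fit([.5259,-.2169,1.495],[(i,E,m)],f,(.004,.004,.03));print("tee",p.round(4),round(s,3))
k=im["color"][0:480].copy();t=imaging.get_image("top")["color"][225:355,250:515]
t=cv2.resize(t,(530,260),interpolation=2);k=cv2.resize(k,(347,260));cv2.imwrite("pics/c8.png",np.hstack([t,k])[:,:])
u=np.array([np.cos(1.495),np.sin(1.495)])
go(*(np.array([.5259,-.2169])-.12*u),.06,1.495)
E
```

```text
tee [ 0.5269 -0.2148  1.4924] 0.961
t16.30 pos [ 0.5268 -0.2116  0.0844] yaw 1.493 tilt [ 0.0018 -0.001 ] q6 -0.44 q1 -0.51 F [-0.4 -0.3  0. ] open 0.0856 grip 0.0
 shift shares (total) [-2.51 -0.01  0.49]  turn z shares (total) -0.01 other way 22.49
```

Call:
play_rows --series '[[0,[0,0,0.5],[0,0,0]],[0,[0,0,0.6],[0,0,0]],[0,[0,0,0.3],[0,0,0]],[0,[0,0,0],[0,0,0]],[0,[0,0,0],[0,0,0]]]'

```text
t: 16.92
tool_pos: [0.5269, -0.2117, 0.0139]
tool_rot: [2.305, 2.133, 0.001]
contact_force: [0.9, -0.4, 1.1]
opening: -0.0001
grip_force: 0.0
```

Call:
play_rows --series '[[0,[0,0,0.1],[0,0,0]],[0,[0,0,0.08],[0,0,0]],[0,[0,0,0],[0,0,0]]]'

```text
t: 17.3
tool_pos: [0.5261, -0.2112, 0.0038]
tool_rot: [-2.306, -2.133, 0.0]
contact_force: [-0.2, 0.7, -0.3]
opening: 0.0003
grip_force: 0.0
```

Call:
play_rows --series '[[0,[0,0,0.04],[0,0,0]],[0,[0,0,0],[0,0,0]]]'

```text
t: 17.55
tool_pos: [0.5262, -0.2113, 0.002]
tool_rot: [-2.306, -2.133, 0.0]
contact_force: [0.1, -0.4, 0.7]
opening: -0.0
grip_force: 0.0
```

Call:
play_rows --series '[[0,[0,0,0.04],[0,0,0]],[0,[0,0,0],[0,0,0]]]'

```text
t: 17.8
tool_pos: [0.5267, -0.2115, 0.0009]
tool_rot: [2.306, 2.133, 0.0]
contact_force: [-1.4, 0.5, 5.2]
opening: 0.0001
grip_force: 2.3
```

Call:
play_rows --series '[[0,[0,0,-0.4],[0,0,0]],[0,[0,0,-0.6],[0,0,0]],[0,[-0.5,0,0],[0,0,0]],[0,[-0.8,0,0],[0,0,0]],[0,[-0.8,0,0],[0,0,0]],[0,[-0.1,0,0],[0,0,0]],[0,[0,0,0],[0,0,0]]]'

```text
t: 18.68
tool_pos: [0.5179, -0.321, 0.0507]
tool_rot: [2.307, 2.132, 0.001]
contact_force: [0.2, 0.4, -1.0]
opening: 0.0001
grip_force: 0.0
```

```bash
python3 - <<'E'
from look import *
q=[.5259,-.2169,1.495];u=np.array([np.cos(q[2]),np.sin(q[2])])
go(*(q[:2]-.1*u),-.014,q[2])
im=imaging.get_image("top");i,E,H=up(im)
# predicted pixels for the stop and nose under assumption lane axis through pocket
n=q[:2]+.123*u;print("nose",n,proj([*n,.02],im,E)[0])
import pickle
s=ray((250+86/3,230+155/3),im,E,.028);print("stop face",s,"along",(s[:2]-q[:2])@u-.123, "lat",np.cross(u,s[:2]-q[:2]))
t=im["color"][225:355,250:515];w=look("w9")[1]["color"]
cv2.imwrite("pics/c9.png",cv2.resize(t,(795,390),interpolation=2))
E
```

```text
t18.68 pos [ 0.5179 -0.321   0.0507] yaw 1.492 tilt [0.0005 0.0001] q6 -0.60 q1 -0.68 F [ 0.2  0.4 -1. ] open 0.0001 grip 0.0
 shift shares (total) [0.09 0.   1.29]  turn z shares (total) -0.02 other way 22.48
nose [ 0.53521402 -0.09425315] [369.40435516 288.5273616 ]
stop face [0.54756102 0.07192755 0.028     ] along 0.16663853456689365 lat 0.00027228334503179297<stdin>:8: DeprecationWarning: Arrays of 2-dimensional vectors are deprecated. Use arrays of 3-dimensional vectors instead. (deprecated in NumPy 2.0)
```

Call:
play_rows --series '[[0,[0,0,0.5],[0,0,0]],[0,[0,0,0.5],[0,0,0]],[0,[0,0,0.29],[0,0,0]],[0,[0,0,0],[0,1,0]],[0,[0,0,0],[0,1,0]],[0,[0,0,0],[0,1,0]],[0,[0,0,0],[0,0,0]],[0,[0,0,0],[0,0,0]]]'

```text
t: 19.77
tool_pos: [0.5179, -0.3204, -0.0143]
tool_rot: [-2.073, -1.919, -0.439]
contact_force: [1.2, 0.5, -0.8]
opening: 0.0003
grip_force: 0.0
```

```bash
python3 - <<'E'
from plan import *
q=[.5259,-.2169,1.495];u=np.array([np.cos(q[2]),np.sin(q[2])])
go(*(q[:2]-.063*u),-.014,q[2])
go(*(q[:2]+(.167-.063)*u),-.014,q[2])
E
```

```text
t19.77 pos [ 0.5179 -0.3204 -0.0143] yaw 1.494 tilt [0.0312 0.4046] q6 -0.85 q1 -0.83 F [ 1.2  0.5 -0.8] open 0.0003 grip 0.0
 shift shares (total) [0.75 0.   0.32]  turn z shares (total) -0.01 other way 22.49
t19.77 pos [ 0.5179 -0.3204 -0.0143] yaw 1.494 tilt [0.0312 0.4046] q6 -0.85 q1 -0.83 F [ 1.2  0.5 -0.8] open 0.0003 grip 0.0
 shift shares (total) [ 3.8  -0.    1.68]  turn z shares (total) -0.01 other way 22.49
```

Call:
play_rows --series '[[0,[0.18,0,0.08],[0,0,0]],[0,[0.18,0,0.08],[0,0,0]],[0,[0.18,0,0.08],[0,0,0]],[0,[0.09,0,0.04],[0,0,0]],[0,[0.09,0,0.04],[0,0,0]],[0,[0.09,0,0.04],[0,0,0]],[0,[0.09,0,0.04],[0,0,0]]]'

```text
t: 20.65
tool_pos: [0.5218, -0.2728, -0.0143]
tool_rot: [-2.075, -1.919, -0.439]
contact_force: [-0.8, -2.4, -1.1]
opening: 0.0001
grip_force: 1.4
```

Call:
play_rows --series '[[0,[0.18,0,0.08],[0,0,0]],[0,[0.18,0,0.08],[0,0,0]],[0,[0.18,0,0.08],[0,0,0]],[0,[0.18,0,0.08],[0,0,0]]]'

```text
t: 21.15
tool_pos: [0.5247, -0.2319, -0.0143]
tool_rot: [-2.073, -1.918, -0.441]
contact_force: [-0.2, -3.5, -0.6]
opening: 0.0
grip_force: 1.5
```

```bash
python3 - <<'E'
from look import *
q=[.5259,-.2169,1.495];u=np.array([np.cos(q[2]),np.sin(q[2])])
go(*(q[:2]+(.167-.063)*u),-.014,q[2])
cv2.imwrite("pics/t10.png",cv2.resize(imaging.get_image("top")["color"][225:355,250:515],(795,390),interpolation=2))
E
```

```text
t21.15 pos [ 0.5247 -0.2319 -0.0143] yaw 1.493 tilt [0.0316 0.4054] q6 -0.77 q1 -0.73 F [-0.2 -3.5 -0.6] open 0.0000 grip 1.5
 shift shares (total) [ 2.18 -0.    0.96]  turn z shares (total) -0.01 other way 22.49
```

Call:
play_rows --series '[[0,[0.18,0,0.08],[0,0,0]],[0,[0.18,0,0.08],[0,0,0]],[0,[0.18,0,0.08],[0,0,0]],[0,[0.18,0,0.08],[0,0,0]]]'

```text
t: 21.7
tool_pos: [0.5277, -0.1927, -0.0143]
tool_rot: [-2.073, -1.918, -0.441]
contact_force: [-0.1, -2.7, -0.5]
opening: -0.0004
grip_force: 1.4
```

Call:
play_rows --series '[[0,[0.15,0,0.067],[0,0,0]],[0,[0.15,0,0.067],[0,0,0]],[0,[0.15,0,0.067],[0,0,0]]]'

```text
t: 22.08
tool_pos: [0.5297, -0.1683, -0.0143]
tool_rot: [-2.073, -1.918, -0.441]
contact_force: [-0.9, -2.1, -0.6]
opening: 0.0005
grip_force: 1.4
```

Call:
play_rows --series '[[0,[0.18,0,0.08],[0,0,0]],[0,[0.18,0,0.08],[0,0,0]],[0,[0.18,0,0.08],[0,0,0]]]'

```text
t: 22.45
tool_pos: [0.5319, -0.1386, -0.0143]
tool_rot: [-2.073, -1.918, -0.441]
contact_force: [-0.8, -3.4, -0.4]
opening: 0.0003
grip_force: 1.4
```

```bash
python3 - <<'E'
from look import *
q=[.5259,-.2169,1.495];u=np.array([np.cos(q[2]),np.sin(q[2])])
go(*(q[:2]+(.167-.063)*u),-.014,q[2])
E
```

```text
t22.45 pos [ 0.5319 -0.1386 -0.0143] yaw 1.493 tilt [0.0315 0.4056] q6 -0.67 q1 -0.60 F [-0.8 -3.4 -0.4] open 0.0003 grip 1.4
 shift shares (total) [ 0.47 -0.    0.2 ]  turn z shares (total) -0.01 other way 22.49
```

Call:
play_rows --series '[[0,[0.1,0,0.044],[0,0,0]],[0,[0.1,0,0.044],[0,0,0]],[0,[0.1,0,0.044],[0,0,0]],[0,[0,0,0],[0,0,0]]]'

```text
t: 22.95
tool_pos: [0.5331, -0.1221, -0.0142]
tool_rot: [-2.072, -1.917, -0.442]
contact_force: [-0.0, -0.1, 0.2]
opening: 0.0002
grip_force: 0.0
```

Call:
play_rows --series '[[0,[0.07,0,0.031],[0,0,0]],[0,[0,0,0],[0,0,0]]]'

```text
t: 23.2
tool_pos: [0.5336, -0.119, -0.0142]
tool_rot: [-2.073, -1.918, -0.441]
contact_force: [0.4, -1.1, -0.1]
opening: -0.0001
grip_force: 0.6
```

Call:
play_rows --series '[[0,[0.07,0,0.031],[0,0,0]],[0,[0,0,0],[0,0,0]]]'

```text
t: 23.45
tool_pos: [0.5339, -0.1151, -0.0142]
tool_rot: [-2.073, -1.918, -0.441]
contact_force: [0.1, -1.4, -0.5]
opening: 0.0003
grip_force: 0.7
```

Call:
play_rows --series '[[0,[0.05,0,0.022],[0,0,0]],[0,[0,0,0],[0,0,0]]]'

```text
t: 23.7
tool_pos: [0.534, -0.1124, -0.0142]
tool_rot: [-2.073, -1.918, -0.441]
contact_force: [0.5, -2.6, -1.3]
opening: 0.0003
grip_force: 1.0
```

Call:
play_rows --series '[[0,[0.05,0,0.022],[0,0,0]],[0,[0,0,0],[0,0,0]]]'

```text
t: 23.95
tool_pos: [0.5342, -0.1097, -0.0142]
tool_rot: [-2.073, -1.918, -0.441]
contact_force: [0.2, -1.1, -0.4]
opening: -0.0002
grip_force: 1.0
```

Call:
play_rows --series '[[0,[0.05,0,0.022],[0,0,0]],[0,[0,0,0],[0,0,0]]]'

```text
t: 24.2
tool_pos: [0.5344, -0.1074, -0.0142]
tool_rot: [-2.073, -1.918, -0.44]
contact_force: [-1.3, -3.0, 0.1]
opening: -0.0003
grip_force: 1.9
```

Call:
play_rows --series '[[0,[0.05,0,0.022],[0,0,0]],[0,[0,0,0],[0,0,0]]]'

```text
t: 24.45
tool_pos: [0.5346, -0.1073, -0.0142]
tool_rot: [-2.076, -1.922, -0.435]
contact_force: [-4.3, -13.0, 1.0]
opening: -0.0
grip_force: 5.9
```

Call:
play_rows --series '[[0,[0.04,0,0.018],[0,0,0]],[0,[0,0,0],[0,0,0]]]'

```text
t: 24.7
tool_pos: [0.5346, -0.1072, -0.0143]
tool_rot: [-2.079, -1.924, -0.432]
contact_force: [-5.5, -18.1, 1.0]
opening: 0.0
grip_force: 9.1
```

Call:
play_rows --series '[[0,[-0.3,0,-0.13],[0,0,0]],[0,[-0.7,0,-0.3],[0,0,0]],[0,[-0.6,0,-0.7],[0,0,0]],[0,[-0.6,0,-0.8],[0,0,0]],[0,[-0.4,0,-0.6],[0,0,0]],[0,[0,0,0],[0,0,0]]]'

```text
t: 25.45
tool_pos: [0.5228, -0.2743, 0.0504]
tool_rot: [-2.077, -1.918, -0.444]
contact_force: [1.1, -0.1, 0.1]
opening: 0.0002
grip_force: 0.0
```

```bash
python3 - <<'E'
from look import *
print(ctrl.get_obs()["tool_pos"])
a=imaging.get_image("top")["color"][230:345,255:415];b=imaging.get_image("side")["color"][170:330,290:460]
w=look("w11")[1]["color"]
top=np.hstack([cv2.resize(a,(431,310),interpolation=2),cv2.resize(b,(329,310),interpolation=2)])
bot=np.zeros((270,760,3),np.uint8);bot[:,:360]=cv2.resize(w,(360,270))
cv2.imwrite("pics/fin.png",np.vstack([top,bot]))
E
```

```text
[ 0.52277235 -0.27426563  0.05040601]
```

View pics/fin.png

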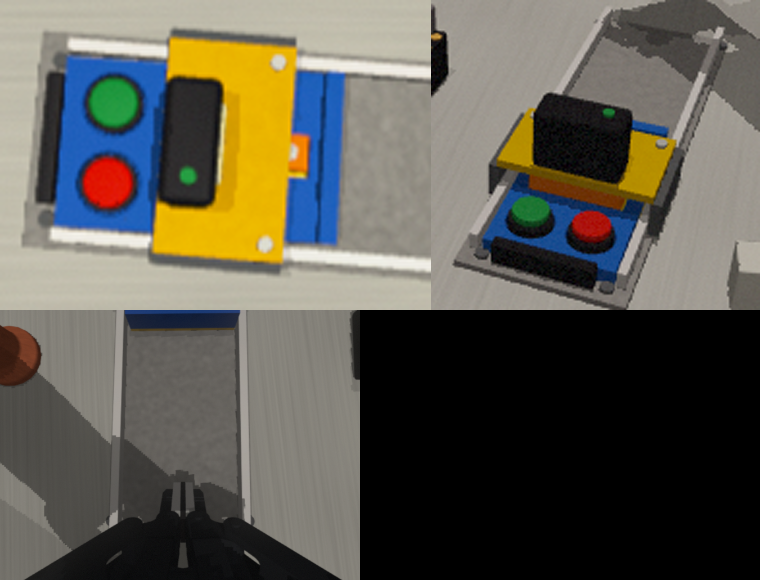

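The picture shows the tray's nose against the black stop (about x 57–60 in the top crop). Both lamps are in their pockets and the T block is under the bridge in its pocket.

```bash
python3 -c "
from station import ctrl
print(ctrl.finish_job())"
```

```text
the job is handed in; nothing more can be done
None
```

The job is handed in at about 25.6 s of the 54 s: the T block went down to its pocket floor in front of the bridge, and the tray was pushed under it to a firm contact at the stop, where the last picture shows the block and both lamps in place; no verdict came back.

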